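Zero the moisture meter, then hold it over the unlabelled pot

ROBOT

A 6-joint arm with a two-finger parallel gripper is mounted at the origin on the work surface; the furniture and walls round the work are solid. World frame = base frame: x ahead of the robot, y to its left, z up, the work surface at z = 0. Lengths are in m, angles in rad, forces in N, time in s.
With the tool pointing down it reaches from about 0.375 to 0.9 m from the base axis. Payload 3.1 kg.
Tool frame: the origin (TCP) lies between the finger pads; the fingertips stand manip.finger_overhang ahead of it and the grasp point (between the pads) lies 5 mm behind it (manip.finger_overhang is the distance from the TCP to the fingertips, in m); z points along the fingers, y is the line along which they close (so a half turn about z gives the same grasp; the last joint's range is limited). The gripper opens to 85 mm and grips with 20 to 120 N. Pads are 22 mm wide; open, the fingers measure 114 mm over their backs; the gripper's body (76 mm by 85 mm) begins 54 mm behind the grasp point. The pads swing forward as they close: fully open they stand 13 mm farther back than shut.
Start: joints at [1.048, 0.527, 1.433, -0, 1.181, -0.178], TCP at [0.211, 0.588, 0.245] pointing down, gripper open.
Joint ranges: [-3.08, 3.08], [-0.75, 2.2], [0.22, 2.44], [-1.43, 4.57], [0, 2.65], [-2.85, 2.85]. Speed limits (rad/s): [2.79, 2.79, 3.14, 3.14, 3.14, 3.14].

INTERFACE

Orientations are given as a unit quaternion [x, y, z, w].
In Python, from station import manip gives the robot as it stands.
- The arm moves only by the tool drive_tool, never from a script. Its argument "plan" is a list of rows, each a list of 7 numbers: the shift along the tool's x, y, z in m, then the turn, a rotation vector about the tool's x, y, z in degrees, then the opening, from -1 (shut) to 1 (fully open). In form: [[x, y, z, wx, wy, wz, gripper], ...]. A call has 1 to 10 rows; each row shifts and turns the commanded pose from where the row before left it, along the tool's axes as they then stand; what a row does not reach is not made up. A row lasts 1/10 s, in which the tool goes at most 50 mm and 8.59 degrees, less where a joint would pass 70% of its speed; a pose out of reach is approached as far as the arm can. A call is refused whole if a number of a shift passes 0.05 or a number of a turn 8.59, either way. A call with a gripper value outside its range is refused whole. The fingers move at their own pace and stop on an object; "newtons" is the grip in N (left out, the last holds). Time passes only in rows, so rows that do not move let the fingers close. It gives the time, the measured TCP pose, the force, the opening and the grip force at its end, in the units of the state.
- manip.sense(): the state, without advancing time (a new reading comes with each control period).
- manip.snapshot(name): name is "scene" or "top"; returns a dict with "image" (480x640x3 uint8, red, green, blue), "z_map" (480x640 float32, m along the optical axis (not along the pixel's ray), 0 where there is no reading), "fov_y" (degrees; the focal length in pixels is half the picture's height over the tangent of half this angle, whatever the lens; pixels are square), "cx", "cy" (the principal point, pixels), "extrinsics" (4x4, takes a point from camera to world coordinates). Camera axes: x right, y up, looking along -z (the intrinsics and any distortion apply to the point x, -y, -z); pixel columns grow to the right and rows downward; lengths in m; the calibration is good to about 2 mm. A picture is of the moment at which its call begins.
- manip.sign_off(): hands the job in; it is judged then, once.
The state is a dict: "t": time; "q": joint angles; "qd": joint speeds; "tau": joint torques, N m; "tcp_pos": TCP position; "tool_rot": TCP orientation; "force": force on the tool from outside, world axes, zero at the start; "ft_torque": the same for the moment, N m; "finger_gap": opening from 0.0 (shut) to 1.0 (fully open); "gripper_force": force on a finger pad.
Only numpy, scipy, OpenCV 4.12 (cv2) and the standard library are available. Lean on these libraries where they do the work, as an engineer would, in place of code of your own. Each camera call takes 0.05 s, during which the arm holds its last target. There are 200 camera calls.

TASK

Zero the hand-held moisture meter: take it out of its cradle, put its square nose into the well of the calibrating block and press the white tile right down for about a second. Then carry it clear over the labelled pots and finish holding it still in the gripper above the one pot that has no label yet, level, centred and square with the pot, nose about a centimetre above the rim. Do not touch that pot with the meter, and leave all the pots and the other things on the bench where they are.

Things in the scene. Friction and masses are not known exactly. Their poses are not given: they have to be found in the camera images.
- meter: Hand-held moisture meter, 140 mm high, about 0.28 kg, upright with its measuring nose down. Origin: middle of the nose's flat underside (the window). z up. Nose: black square block 52x52 mm, 34 mm high. Collar 50x42 mm up to z = 45 mm. Above it, to z = 140 mm, the grey grip, 44 mm along x and 34 mm along y: take it across y, at about z = 105 mm. Display on its -x face.
- cradle: Fixed black charging cradle holding the meter at the start, 8 mm above the bench: plate 80x80x8 mm with a square rim, 58 mm wide inside, 15 mm above the plate's top. Origin: centre of its underside. The meter lifts straight up. Nearer the robot stands a solid green seed cabinet, 264 mm high (x 0.05 to 0.31, y 0.12 to 0.49): keep the arm clear of it.
- calibrator: Fixed aluminium calibrating block, 88x88 mm, 42 mm high, rubber lip. Origin: centre of its underside on the bench, z up. In its top a square well, 57.5 mm wide, sides along x and y, mouth bevelled about 4 mm wider all round; in it the sprung white tile, 27 mm above the bench (15 mm below the mouth). The square nose fits in any of its four quarter turns.
- tile_face (a point): centre of the upper face of the white tile in the calibrator's well; 15 mm below the mouth when up
- tile (a joint): how far the sprung tile is pushed down, m: 0 up, 0.008 at its stop. It starts to move at about 4 N (more than the meter's weight), needs about 10 N to reach the stop, and springs back.
- pot: The pot to be measured: black square pot, 65x65 mm at the rim, 65 mm high, narrower below, filled with compost to 9 mm under the rim, loose; the only one of the six without a label. Origin: centre of its underside; x and y along its sides, z up. Stands in the carrying tray, next to its neighbours (86 mm from centre to centre).
- pot_mouth (a point): centre of the square rim of the unlabelled pot, 65 mm above its underside
- carrier: Fixed black carrying tray, 162x248 mm, 20 mm high, floor 4 mm thick, with the six pots in two rows of three along its y. Origin: centre of its underside on the bench.
- labelled_0: one of five pots like the unlabelled one, each with a white stick label, 16 mm wide, stuck in it a little aslant, its top 48 mm above the rim (113 mm above the pot's underside); origin: centre of its underside
- labelled_1: one of five pots like the unlabelled one, each with a white stick label, 16 mm wide, stuck in it a little aslant, its top 48 mm above the rim (113 mm above the pot's underside); origin: centre of its underside
- labelled_2: one of five pots like the unlabelled one, each with a white stick label, 16 mm wide, stuck in it a little aslant, its top 48 mm above the rim (113 mm above the pot's underside); origin: centre of its underside
- labelled_3: one of five pots like the unlabelled one, each with a white stick label, 16 mm wide, stuck in it a little aslant, its top 48 mm above the rim (113 mm above the pot's underside); origin: centre of its underside
- labelled_4: one of five pots like the unlabelled one, each with a white stick label, 16 mm wide, stuck in it a little aslant, its top 48 mm above the rim (113 mm above the pot's underside); origin: centre of its underside
- feed_jar: amber feed jar with a black screw lid, 64 mm across, 94 mm high, standing; bystander
- lot_book: small blue lot book, 148x105x13 mm, lying flat; bystander
- grey_marker: capped grey felt marker, 137 mm long, 13 mm thick, lying; bystander

How it is judged:
By the outcome, as a careful person would: the job done as asked, in the order asked, and still so for the second after the job is handed in, while the arm keeps its last pose, push and grip.
It also fails if it takes over 51 s, if anything falls off the work surface, if the arm or the gripper's body presses on something with over 40 N, if the wrist force passes 120 N, or if a joint passes its speed limit or range.

## Working session

There is one attempt and no reset: what is moved stays moved. The work goes in short steps, Python scripts to look and compute and a tool call to move; the robot and the scene stay as the last step left them, time stands still between calls to the robot, and variables do not carry over. Pictures are saved under pics/ and viewed, at most 10 in all, crops included, and the job is handed in when it is done.

Besides the shell and the picture viewer there is one more tool, called after ">>>" as name(argument=value, ...) on one line, values as JSON. drive_tool: Moves the arm, as the interface text tells. Its arguments: {"type":"object","properties":{"plan":{"type":"array"},"newtons":{"type":"number"}},"required":["plan"]}

```bash
ls; mkdir -p pics; cat > h.py <<'E'
from station import manip
import numpy as np, cv2
from scipy.spatial.transform import Rotation as R
def snap(n,f):
    s=manip.snapshot(n); cv2.imwrite(f'pics/{f}.png',s['image'][:,:,::-1]); np.savez(f'pics/{f}.npz',**s); return s
def P(s,u,v,z=None):
    f=240/np.tan(np.radians(float(s['fov_y']))/2); E=s['extrinsics']
    d=np.array([(u-s['cx'])/f,-(v-s['cy'])/f,-1.])
    if z is None: return E[:3,:3]@(d*s['z_map'][int(v),int(u)])+E[:3,3]
    w=E[:3,:3]@d; return E[:3,3]+w*(z-E[2,3])/w[2]
E
python3 - <<'E'
from h import *
for n in('scene','top'):
    s=snap(n,n); print({k:v for k,v in s.items() if k not in('image','z_map')})
print(manip.sense(),manip.finger_overhang)
E
```

```text
pics
{'fov_y': 42.8992784955206, 'cx': 319.6417967249936, 'cy': 239.8076622910944, 'extrinsics': array([[-0.37506204, -0.56265552,  0.7367138 ,  1.48975646],
       [ 0.92673101, -0.20844959,  0.31259942,  0.5113123 ],
       [-0.0223181 ,  0.79997971,  0.59961185,  0.85235575],
       [ 0.        ,  0.        ,  0.        ,  1.        ]])}
{'fov_y': 55.27194073103191, 'cx': 312.3773851542411, 'cy': 243.92879850467733, 'extrinsics': array([[ 0.01525351,  0.98706845, -0.15957195,  0.38512481],
       [-0.99972741,  0.01787691,  0.01501758,  0.11413601],
       [ 0.01767603,  0.15929938,  0.98707207,  0.95531906],
       [ 0.        ,  0.        ,  0.        ,  1.        ]])}
{'t': 0.1, 'q': array([ 1.04850187e+00,  5.28365213e-01,  1.43379179e+00, -1.02496538e-05,
        1.18140776e+00, -1.78496212e-01]), 'qd': array([ 6.28246810e-04, -1.44084490e-03,  1.27423014e-03,  6.95705021e-04,
       -1.33230217e-03,  8.40741268e-05]), 'tau': array([-2.31372860e-04, -4.43303704e+01, -1.78583872e+01, -2.12579635e-04,
        3.88257133e-03, -2.71825293e-06]), 'tcp_pos': array([0.21032048, 0.58788303, 0.24443075]), 'tool_rot': array([ 1.71051784e-01,  9.85261546e-01, -9.27765969e-04, -3.34030854e-04]), 'force': array([ 0.12267174, -0.48342529, -0.01204877]), 'ft_torque': array([-0.01587401, -0.01476866,  0.0460167 ]), 'gripper_force': 0.0, 'finger_gap': 0.9994017486639658} 0.014
```

View pics/scene.png

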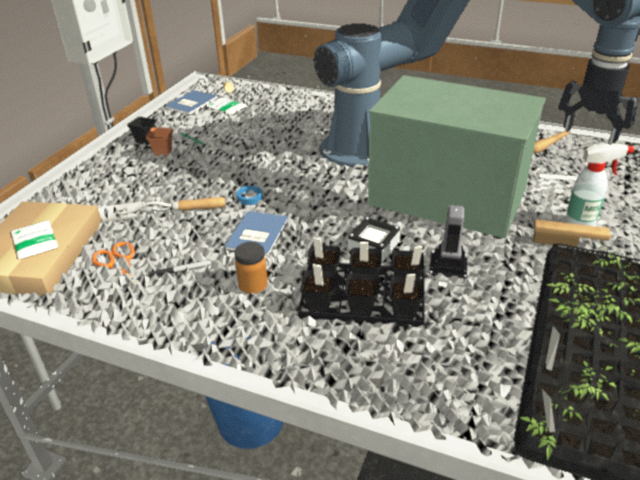

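View pics/top.png

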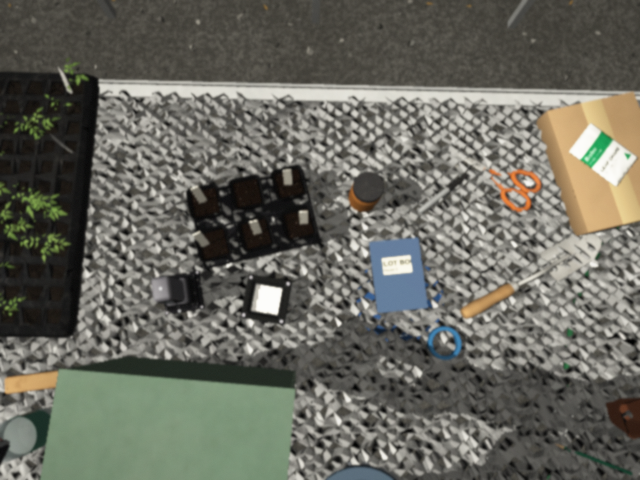

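The only pot without a label is the middle one of the far row, at top (246,192) and scene (362,290). The meter is at top (178,290) and the calibrator at top (268,299). Next I enlarge both views.

```bash
python3 - <<'E'
import cv2
a=cv2.imread('pics/top.png')[155:335,145:335]; b=cv2.imread('pics/scene.png')[195:335,290:480]
cv2.imwrite('pics/tc.png',cv2.convertScaleAbs(cv2.resize(a,(633,600),interpolation=3),alpha=1.8,beta=15))
cv2.imwrite('pics/sc.png',cv2.convertScaleAbs(cv2.resize(b,(798,588),interpolation=3),alpha=1.8,beta=15))
E
```

```text
(no output)
```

View pics/tc.png

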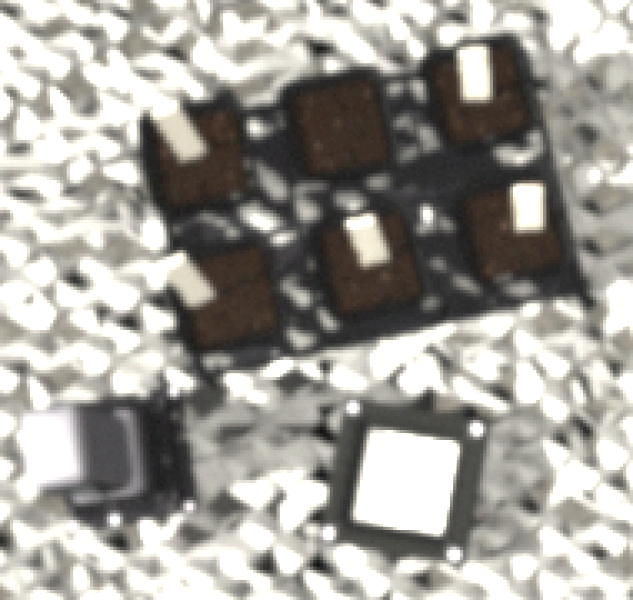

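View pics/sc.png

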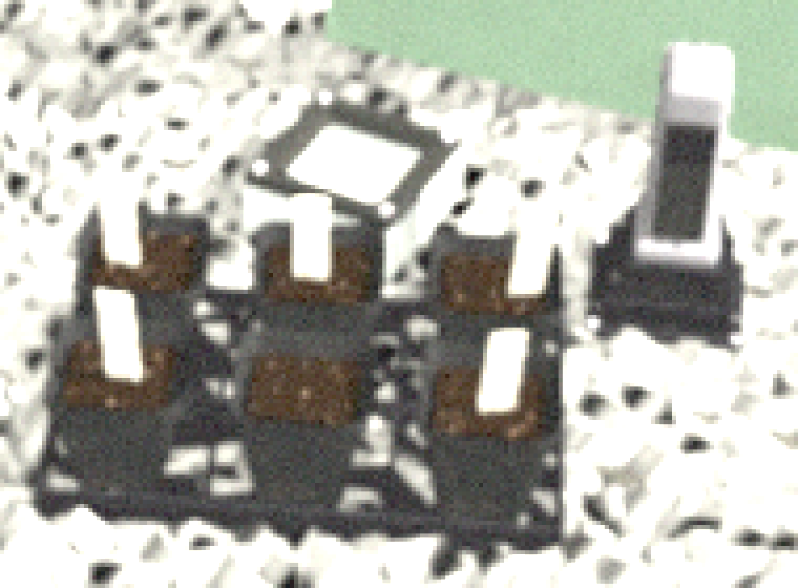

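Crop positions that matter (top crop, ×3.33):
- Calibrator bolts: (352,408), (476,429), (455,553), (329,533).
- Unlabelled pot's compost: centre about (341,129).
- Meter top: about (50,450), with its visible face to the right.

In the scene crop (×4.2), the bolts are at (326,98), (260,167) and (387,209), and the pot's compost is at about (305,388).

```bash
cat >> h.py <<'E'
def cloud(s):
    f=240/np.tan(np.radians(float(s['fov_y']))/2); E=s['extrinsics']; Z=s['z_map']
    v,u=np.mgrid[:480,:640]; p=np.stack([(u-s['cx'])*Z/f,-(v-s['cy'])*Z/f,-Z],-1)
    return p@E[:3,:3].T+E[:3,3]
def tri(s1,a,s2,b):
    o1=s1['extrinsics'][:3,3];o2=s2['extrinsics'][:3,3];d1=P(s1,*a,0)-o1;d2=P(s2,*b,0)-o2
    k=np.linalg.lstsq(np.c_[d1,-d2],o2-o1,rcond=None)[0]; return (o1+k[0]*d1+o2+k[1]*d2)/2, np.linalg.norm(o1+k[0]*d1-o2-k[1]*d2)
T=lambda x,y:(145+(x+.5)/3.3316-.5,155+(y+.5)/3.3333-.5); S=lambda x,y:(290+(x+.5)/4.2-.5,195+(y+.5)/4.2-.5)
E
python3 - <<'E'
from h import *
np.set_printoptions(precision=4,suppress=True)
t=dict(np.load('pics/top.npz'));s=dict(np.load('pics/scene.npz'))
ct,cs=cloud(t),cloud(s)
def rect(p): 
    r=cv2.minAreaRect((p[:,:2]*1000).astype(np.float32)); return np.round(r[0],1),np.round(r[1],1),round(r[2],1)
bt=[T(*x) for x in[(352,408),(476,429),(455,553),(329,533)]]
print('bolts',[P(t,*b,.042)[:2] for b in bt], 'depth z',[P(t,*b)[2] for b in bt])
bs=[S(*x) for x in[(450,143),(387,209),(260,167),(326,98)]]
print('bolts scene',[P(s,*b,.042)[:2] for b in bs],[P(s,*b)[2] for b in bs])
for n,c,im in(('t',ct,t),('s',cs,s)):
    m=(c[...,0]>.3)&(c[...,0]<.7)&(c[...,1]>0.05)&(c[...,1]<.4)
    print(n,'table',np.median(c[m][:,2]))
    mm=m&(c[...,2]>.136)&(c[...,0]>.36); print(' meter top',mm.sum(),rect(c[mm]),np.median(c[mm][:,2]))
    for lo,hi in((.06,.09),(.09,.12),(.12,.135)):
        mm=m&(c[...,2]>lo)&(c[...,2]<hi)&(c[...,0]>.36)&(c[...,0]<.46)&(c[...,1]>.2); print(' meter',lo,mm.sum(),rect(c[mm]), c[mm].mean(0))
    g=im['image'].astype(int); br=m&(g[...,0]>g[...,2]+12)&(c[...,2]>.03)&(c[...,2]<.085)&(c[...,0]>.45)
    N,L,st,ce=cv2.connectedComponentsWithStats(br.astype(np.uint8))
    for i in range(1,N):
        if st[i,4]>60: q=c[L==i]; print('  soil',st[i,4],ce[i],rect(q),np.median(q,0))
print('pot soil tri',tri(t,T(341,129),s,S(305,388)))
E
```

```text
bolts [array([0.4638, 0.2228]), array([0.4525, 0.1485]), array([0.3793, 0.1591]), array([0.3898, 0.2336])] depth z [np.float64(0.04325895596780405), np.float64(0.04161410162746082), np.float64(0.04269402456039251), np.float64(0.04296486026638602)]
bolts scene [array([0.3947, 0.2364]), array([0.4624, 0.2223]), array([0.4506, 0.1481]), array([0.3775, 0.1606])] [np.float64(0.03908636195296933), np.float64(0.04532473325269781), np.float64(0.04293838667343186), np.float64(0.042908341081709045)]
t table 0.006781033782695456
 meter top 1685 (array([421.9, 249.3]), array([276.2,  47. ]), 84.4) 0.9553190560298129
 meter 0.06 104 (array([429.8, 354.8]), array([21.7, 50.3]), 72.5) [0.4322 0.3507 0.0753]
 meter 0.09 121 (array([431.7, 353.3]), array([17.7, 49.4]), 81.6) [0.4316 0.3511 0.1053]
 meter 0.12 76 (array([430.6, 355.9]), array([23.6, 50.7]), 74.7) [0.4276 0.3534 0.1274]
  soil 93 [286.     181.1183] (array([656.3, 157.9]), array([28.3, 25.7]), 62.0) [0.6541 0.1554 0.063 ]
  soil 130 [241.8231 193.5846] (array([629.8, 241.3]), array([40.8, 26.1]), 12.4) [0.6314 0.2442 0.0604]
  soil 138
[... 910 characters left out ...]
[323.5129 256.4935] (array([570.2, 128.9]), array([68. , 49.1]), 15.8) [0.5735 0.1282 0.0612]
  soil 298 [365.4094 259.6879] (array([551.6, 214.4]), array([59.2, 49.9]), 15.2) [0.5529 0.2148 0.0612]
  soil 305 [407.1934 262.3279] (array([528. , 295.7]), array([65.2, 50.2]), 10.5) [0.529  0.2963 0.061 ]
  soil 372 [318.1317 283.4516] (array([639.1, 146.2]), array([97.1, 48.9]), 13.4) [0.6545 0.1521 0.0609]
  soil 354 [361.9576 287.3249] (array([635. , 234.6]), array([60.1, 49.4]), 13.9) [0.6312 0.2344 0.0605]
  soil 360 [405.6944 290.8722] (array([612.8, 316.7]), array([64.8, 47.9]), 14.6) [0.6154 0.3182 0.0611]
pot soil tri (array([0.6303, 0.2338, 0.0601]), np.float64(0.0008489271451560305))
```

>>> drive_tool(plan=[[0,0,-0.05,0,0,0,1],[0,0,-0.05,0,0,0,1]])

```text
t: 0.3
tcp_pos: [0.21, 0.5872, 0.3438]
tool_rot: [0.171, 0.985, -0.003, -0.001]
force: [1.5, 0.7, 0.2]
finger_gap: 0.996
gripper_force: 0.0
```

```bash
python3 - <<'E'
from h import *
np.set_printoptions(precision=4,suppress=True)
t=dict(np.load('pics/top.npz'));s=dict(np.load('pics/scene.npz'))
ct,cs=cloud(t),cloud(s)
for n,c,im in(('t',ct,t),('s',cs,s)):
    box=(im['z_map']>0)&(abs(c[...,0]-.435)<.05)&(abs(c[...,1]-.366)<.05)
    top=c[box&(c[...,2]>.14)&(c[...,2]<.16)]; q=top[:,:2]; print(n,len(q),'med',np.median(top,0),'mean',q.mean(0),'range',np.percentile(q,[3,97],0))
    pts=c[box&(c[...,2]>.065)&(c[...,2]<.135)]
    # evaluate angle: rotate, histogram of coordinates
    best=[]
    for a in np.arange(-10,30,1.):
        r=np.radians(a);x=pts[:,0]*np.cos(r)+pts[:,1]*np.sin(r);y=-pts[:,0]*np.sin(r)+pts[:,1]*np.cos(r)
        hx=np.histogram(x,np.arange(.3,.7,.002));hy=np.histogram(y,np.arange(.1,.5,.002))
        best.append((hx[0].max()+hy[0].max(),a,hx[1][hx[0].argmax()]+.001,hx[0].max(),hy[1][hy[0].argmax()]+.001,hy[0].max()))
    for b in sorted(best)[-4:]: print(b)
    # z-map edge-free rim of pot
    r=(im['z_map']>0)&(abs(c[...,0]-.631)<.045)&(abs(c[...,1]-.234)<.05)
    rim=c[r&(c[...,2]>.066)&(c[...,2]<.075)]; print('rim',len(rim),cv2.minAreaRect((rim[:,:2]*1000).astype(np.float32)))
w=[]
for n,im,x0,y0,W,H in(('t',t,222,172,44,44),('s',s,338,262,50,50)):
    w.append(cv2.resize(im['image'][y0:y0+H,x0:x0+W,::-1],(390,390),interpolation=3))
w.append(cv2.resize(t['image'][265:325,145:213,::-1],None,fx=5.7,fy=5.7,interpolation=3)[:,:390]);
w=[cv2.copyMakeBorder(i,0,0,0,0,0) for i in w]
A=np.hstack(w[:2]); cv2.imwrite('pics/pm.png',cv2.convertScaleAbs(A,alpha=3,beta=20))
E
```

```text
t 468 med [0.4327 0.364  0.1473] mean [0.4327 0.3643] range [[0.4124 0.3487]
 [0.4525 0.3807]]
(np.int64(198), np.float64(8.0), np.float64(0.45700000000000013), np.int64(38), np.float64(0.28500000000000014), np.int64(160))
(np.int64(204), np.float64(10.0), np.float64(0.46700000000000014), np.int64(38), np.float64(0.26900000000000013), np.int64(166))
(np.int64(220), np.float64(9.0), np.float64(0.46300000000000013), np.int64(38), np.float64(0.27700000000000014), np.int64(182))
(np.int64(222), np.float64(12.0), np.float64(0.47700000000000015), np.int64(44), np.float64(0.2510000000000001), np.int64(178))
rim 167 ((632.1306762695312, 234.60690307617188), (96.27144622802734, 89.12015533447266), 88.36732482910156)
s 229 med [0.4407 0.366  0.1468] mean [0.4387 0.3664] range [[0.4153 0.3501]
 [0.4567 0.3825]]
(np.int64(180), np.float64(20.0), np.float64(0.5530000000000003), np.int64(136), np.float64(0.17900000000000008), np.int64(44))
(np.int64(183), np.float64(15.0), np.float64(0.5350000000000003), np.int64(141), np.float64(0.22500000000000012), np.int64(42))
(np.int64(183), np.float64(16.0), np.float64(0.5390000000000003), np.int64(145), np.float64(0.2150000000000001), np.int64(38))
(np.int64(189), np.float64(17.0), np.float64(0.5430000000000003), np.int64(147), np.float64(0.2070000000000001), np.int64(42))
rim 181 ((631.5950317382812, 233.91993713378906), (98.35543060302734, 89.85807800292969), 89.34192657470703)
```

View pics/pm.png

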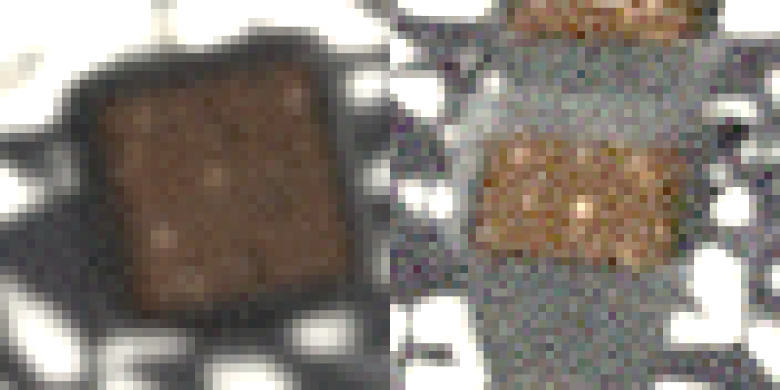

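Pot crop, top half (×8.86): the compost corners are at about (102,103), (297,60), (345,270) and (150,308), and the rim corners at about (75,85), (315,35), (352,285) and (135,320). Next I work out the pot's yaw and move toward the meter.

```bash
python3 - <<'E'
from h import *
np.set_printoptions(precision=4,suppress=True)
t=dict(np.load('pics/top.npz'));k=390/44
for z,C in((.060,[(102,103),(297,60),(345,270),(150,308)]),(.069,[(75,85),(315,35),(352,285),(135,320)])):
    p=np.array([P(t,222+(x+.5)/k-.5,172+(y+.5)/k-.5,z)[:2] for x,y in C]); print(p.mean(0))
    for i in range(4):
        d=p[(i+1)%4]-p[i]; print(np.linalg.norm(d),np.degrees(np.arctan2(d[1],d[0]))%90)
E
```

```text
[0.6324 0.234 ]
0.04525609961669251 14.136343422784108
0.05057224978513469 14.378862362715381
0.04466616875175247 12.513923891137338
0.049314022980881764 15.091312445108144
[0.6308 0.2338]
0.05504995761196101 13.457070771436989
0.05875437318964841 10.054871809091793
0.048900994037429514 10.577337679191032
0.05626003395585767 16.232260161235708
```

>>> drive_tool(plan=[[-0.041,-0.019,0,0,0,0,1],[-0.041,-0.019,0,0,0,0,1],[-0.041,-0.019,0,0,0,0,1],[-0.041,-0.019,0,0,0,0,1],[-0.041,-0.019,0,0,0,0,1],[-0.041,-0.019,0,0,0,0,1],[-0.039,-0.019,0,0,0,0,1]])

```text
t: 1.0
tcp_pos: [0.435, 0.3655, 0.3449]
tool_rot: [0.171, 0.985, -0.0, -0.0]
force: [1.3, 0.2, 0.3]
finger_gap: 0.998
gripper_force: 0.0
```

>>> drive_tool(plan=[[0,0,0,0,0,-8,1],[0,0,0,0,0,-8,1],[0,0,0,0,0,-8,1],[0,0,0,0,0,-7.5,1],[0,0,0,0,0,0,1]])

```text
t: 1.5
tcp_pos: [0.4339, 0.3669, 0.3448]
tool_rot: [-0.103, 0.995, -0.0, -0.001]
force: [0.6, -0.4, -0.2]
finger_gap: 1.003
gripper_force: 0.0
```

```bash
cat >> h.py <<'E'
def to(p,yaw):
    s=manip.sense(); r=R.from_quat(s['tool_rot']); n=np.radians(yaw)
    y=np.array([-np.sin(n),np.cos(n),0]); 
    if y@r.as_matrix()[:,1]<0: y=-y
    z=np.array([0,0,-1.]); Rt=R.from_matrix(np.c_[np.cross(y,z),y,z])
    print('t',round(s['t'],2),'tcp',s['tcp_pos'].round(4),'shift mm',(r.inv().apply(np.array(p)-s['tcp_pos'])*1000).round(1),'rot deg',np.degrees((r.inv()*Rt).as_rotvec()).round(2),'F',s['force'].round(1),'gap',round(s['finger_gap'],3),'q',s['q'].round(2))
E
python3 -c "
from h import *
to([.4345,.3655,.108],12)"
```

```text
t 1.5 tcp [0.4339 0.3669 0.3448] shift mm [ -0.6  -1.4 236.8] rot deg [-0.02 -0.07 -0.22] F [ 0.6 -0.4 -0.2] gap 1.003 q [ 0.51  0.35  1.45  0.    1.35 -1.27]
```

>>> drive_tool(plan=[[0,-0.001,0.04,0,0,0,1],[0,0,0.04,0,0,0,1],[0,0,0.04,0,0,0,1],[0,0,0.04,0,0,0,1],[0,0,0,0,0,0,1]])

```text
t: 2.0
tcp_pos: [0.4305, 0.364, 0.18]
tool_rot: [-0.102, 0.995, -0.003, -0.006]
force: [-1.0, 0.7, 0.6]
finger_gap: 0.999
gripper_force: 0.0
```

```bash
python3 -c "
from h import *
to([.4345,.3655,.108],12);snap('scene','s2')"
```

```text
t 2.0 tcp [0.4305 0.364  0.18  ] shift mm [-5.1  0.9 72. ] rot deg [-0.22 -0.73 -0.34] F [-1.   0.7  0.6] gap 0.999 q [ 0.5   0.54  1.64 -0.    0.98 -1.27]
```

View pics/s2.png

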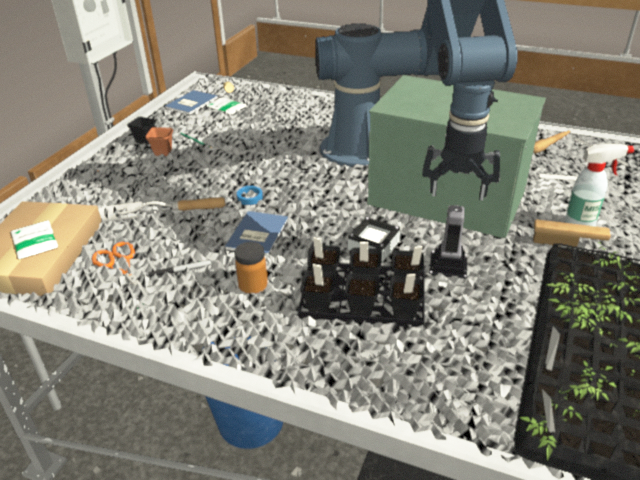

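The open fingers, at about (433,190) and (492,190), straddle the meter's top at (456,210). The arm is above the cabinet, so I keep going down.

>>> drive_tool(plan=[[0,0,0,0,0,0,1],[0,0,0.03,0,0,0,1],[0,0,0.03,0,0,0,1],[0,0,0.015,0,0,0,1],[0,0,0,0,0,0,1],[0,0,0,0,0,0,1]])

```text
t: 2.65
tcp_pos: [0.4359, 0.3671, 0.1124]
tool_rot: [-0.103, 0.995, 0.001, 0.002]
force: [0.1, -0.5, 0.3]
finger_gap: 1.004
gripper_force: 0.0
```

```bash
python3 -c "
from h import *
to([.4345,.3655,.108],12)"
```

```text
t 2.65 tcp [0.4359 0.3671 0.1124] shift mm [ 1.7 -1.3  4.4] rot deg [ 0.07  0.23 -0.22] F [ 0.1 -0.5  0.3] gap 1.004 q [ 0.5   0.64  1.69  0.    0.81 -1.27]
```

>>> drive_tool(plan=[[0.001,-0.001,0.003,0,0,0,1],[0,0,0,0,0,0,-1],[0,0,0,0,0,0,-1],[0,0,0,0,0,0,-1],[0,0,0,0,0,0,-1],[0,0,0,0,0,0,-1],[0,0,0,0,0,0,-1],[0,0,0,0,0,0,-1]], newtons=70)

```text
t: 3.45
tcp_pos: [0.4337, 0.3652, 0.1078]
tool_rot: [-0.103, 0.995, 0.0, 0.0]
force: [-0.1, 0.6, 5.6]
finger_gap: 0.394
gripper_force: 63.0
```

```bash
python3 -c "
from h import *
to([.4345,.3655,.108],12)"
```

```text
t 3.45 tcp [0.4337 0.3652 0.1078] shift mm [-0.8  0.2 -0.2] rot deg [ 0.01  0.04 -0.2 ] F [-0.1  0.6  5.6] gap 0.394 q [ 0.5   0.64  1.69  0.    0.8  -1.27]
```

>>> drive_tool(plan=[[0,0,-0.01,0,0,0,-1],[0,0,-0.02,0,0,0,-1],[0,0,-0.03,0,0,0,-1],[0,0,-0.03,0,0,0,-1],[0,0,-0.03,0,0,0,-1],[0,0,-0.03,0,0,0,-1],[0,0,0,0,0,0,-1],[0,0,0,0,0,0,-1]])

```text
t: 4.25
tcp_pos: [0.433, 0.3646, 0.257]
tool_rot: [-0.103, 0.995, -0.0, -0.0]
force: [-0.1, -0.4, -3.1]
finger_gap: 0.388
gripper_force: 62.6
```

```bash
python3 -c "
from h import *
to([.4213,.1915,.258],-8.6)"
```

```text
t 4.25 tcp [0.433  0.3646 0.257 ] shift mm [  46.9 -167.1   -0.9] rot deg [-2.00e-02 -3.00e-02  2.04e+01] F [-0.1 -0.4 -3.1] gap 0.388 q [ 0.5   0.43  1.57 -0.    1.14 -1.27]
```

>>> drive_tool(plan=[[0.008,-0.028,0,0,0,0,-1],[0.008,-0.028,0,0,0,0,-1],[0.008,-0.028,0,0,0,0,-1],[0.008,-0.028,0,0,0,0,-1],[0.008,-0.028,0,0,0,0,-1],[0.007,-0.027,0,0,0,0,-1],[0,0,0,0,0,7,-1],[0,0,0,0,0,7,-1],[0,0,0,0,0,6.4,-1],[0,0,0,0,0,0,-1]])

```text
t: 5.25
tcp_pos: [0.4201, 0.1914, 0.2553]
tool_rot: [0.075, 0.997, -0.001, -0.002]
force: [-0.0, -0.8, -2.4]
finger_gap: 0.385
gripper_force: 63.4
```

>>> drive_tool(plan=[[0,0,0.03,0,0,0,-1],[0,0,0.03,0,0,0,-1],[0,0,0.03,0,0,0,-1],[0,0,0,0,0,0,-1],[0,0,0,0,0,0,-1],[0,0,0,0,0,0,-1]])

```text
t: 5.85
tcp_pos: [0.4225, 0.1921, 0.1682]
tool_rot: [0.075, 0.997, 0.0, 0.001]
force: [0.3, 0.7, -3.1]
finger_gap: 0.389
gripper_force: 63.6
```

```bash
python3 - <<'E'
from h import *
to([.4213,.1915,.142],-8.6)
np.set_printoptions(precision=4,suppress=True)
w=[]
for n,f,(x0,y0,W,H) in(('scene','s3',(330,170,90,110)),('top','t3',(215,235,110,110))):
    s=snap(n,f); w.append(cv2.resize(s['image'][y0:y0+H,x0:x0+W,::-1],None,fx=5,fy=5,interpolation=3)[:550,:400 if n=='top' else 400])
    # nose: level slices
    c=cloud(s); m=(s['z_map']>0)&(abs(c[...,0]-.42)<.07)&(abs(c[...,1]-.19)<.07)
    for lo,hi in((.05,.08),(.095,.12)):
        q=c[m&(c[...,2]>lo)&(c[...,2]<hi)]; print(n,lo,len(q)); 
        if len(q)>10: print(cv2.minAreaRect((q[:,:2]*1000).astype(np.float32)),q.mean(0))
A=np.hstack(w); cv2.imwrite('pics/n3.png',cv2.convertScaleAbs(A,alpha=2,beta=20))
E
```

```text
t 5.85 tcp [0.4225 0.1921 0.1682] shift mm [ 1.2 -0.8 26.2] rot deg [0.03 0.1  0.05] F [ 0.3  0.7 -3.1] gap 0.389 q [ 0.19  0.44  1.91 -0.    0.79 -1.24]
scene 0.05 109
((434.8248291015625, 203.19000244140625), (39.69744873046875, 74.07286834716797), 35.36091995239258) [0.4397 0.1972 0.0755]
scene 0.095 319
((423.7919616699219, 192.80517578125), (54.20207977294922, 54.184791564941406), 81.07441711425781) [0.4369 0.1991 0.1066]
top 0.05 0
top 0.095 1
```

View pics/n3.png

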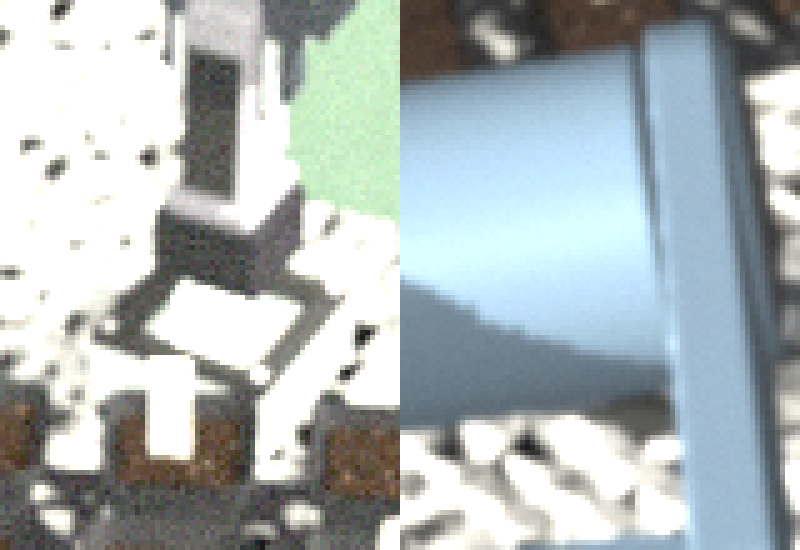

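In the scene crop, the nose's lower corner (250,292) sits just above the well. The shoulder fit gives the nose centre as (0.4238, 0.1928), against the well at (0.4213, 0.1915), so I shift about 2 mm.

>>> drive_tool(plan=[[0.002,-0.001,0.01,0,0,0,-1],[0,0,0.01,0,0,0,-1],[0,0,0.005,0,0,0,-1],[0,0,0.005,0,0,0,-1],[0,0,0.003,0,0,0,-1],[0,0,0,0,0,0,-1],[0,0,0,0,0,0,-1]], newtons=90)

```text
t: 6.65
tcp_pos: [0.4203, 0.1913, 0.1345]
tool_rot: [0.075, 0.997, 0.0, 0.001]
force: [1.3, -0.3, -2.5]
finger_gap: 0.391
gripper_force: 79.9
```

```bash
python3 -c "
from h import *
to([.4203,.1912,.119],-8.6)"
```

```text
t 6.65 tcp [0.4203 0.1913 0.1345] shift mm [-0.  -0.1 15.5] rot deg [0.02 0.07 0.  ] F [ 1.3 -0.3 -2.5] gap 0.391 q [ 0.18  0.5   1.94 -0.    0.7  -1.24]
```

>>> drive_tool(plan=[[0,0,0.004,0,0,0,-1],[0,0,0.004,0,0,0,-1],[0,0,0.003,0,0,0,-1],[0,0,0.002,0,0,0,-1],[0,0,0,0,0,0,-1],[0,0,0,0,0,0,-1]])

```text
t: 7.25
tcp_pos: [0.4205, 0.1913, 0.1216]
tool_rot: [0.075, 0.997, 0.0, 0.001]
force: [2.3, 0.3, 2.9]
finger_gap: 0.388
gripper_force: 80.6
```

>>> drive_tool(plan=[[0,0,0.002,0,0,0,-1],[0,0,0.002,0,0,0,-1],[0,0,0.001,0,0,0,-1],[0,0,0,0,0,0,-1],[0,0,0,0,0,0,-1]])

```text
t: 7.75
tcp_pos: [0.4206, 0.1914, 0.1186]
tool_rot: [0.075, 0.997, 0.0, 0.002]
force: [-0.6, -1.4, 22.6]
finger_gap: 0.386
gripper_force: 83.2
```

>>> drive_tool(plan=[[0,0,0,0,0,0,-1],[0,0,0,0,0,0,-1],[0,0,0,0,0,0,-1],[0,0,0,0,0,0,-1],[0,0,0,0,0,0,-1],[0,0,0,0,0,0,-1],[0,0,0,0,0,0,-1],[0,0,0,0,0,0,-1],[0,0,0,0,0,0,-1],[0,0,0,0,0,0,-1]])

```text
t: 8.75
tcp_pos: [0.4207, 0.1914, 0.1186]
tool_rot: [0.075, 0.997, 0.0, 0.002]
force: [-0.0, -0.6, 22.7]
finger_gap: 0.385
gripper_force: 83.2
```

>>> drive_tool(plan=[[0,0,-0.005,0,0,0,-1],[0,0,-0.01,0,0,0,-1],[0,0,-0.02,0,0,0,-1],[0,0,-0.03,0,0,0,-1],[0,0,-0.03,0,0,0,-1],[0,0,-0.03,0,0,0,-1],[0,0,-0.03,0,0,0,-1],[0,0,-0.02,0,0,0,-1],[0,0,0,0,0,0,-1],[0,0,0,0,0,0,-1]])

```text
t: 9.75
tcp_pos: [0.4175, 0.191, 0.29]
tool_rot: [0.075, 0.997, -0.0, -0.002]
force: [0.2, -0.2, -4.0]
finger_gap: 0.385
gripper_force: 80.9
```

```bash
python3 -c "
from h import *
to([.6305,.233,.29],13.5)"
```

```text
t 9.75 tcp [0.4175 0.191  0.29  ] shift mm [-204.4   73.4   -1. ] rot deg [-2.00e-02 -2.70e-01 -2.21e+01] F [ 0.2 -0.2 -4. ] gap 0.385 q [ 0.18  0.24  1.77  0.    1.13 -1.24]
```

>>> drive_tool(plan=[[-0.029,0.01,0,0,0,0,-1],[-0.029,0.01,0,0,0,0,-1],[-0.029,0.011,0,0,0,0,-1],[-0.029,0.011,0,0,0,0,-1],[-0.029,0.011,0,0,0,0,-1],[-0.03,0.01,0,0,0,0,-1],[-0.029,0.01,0,0,0,0,-1],[0,0,0,0,0,0,-1]])

```text
t: 10.55
tcp_pos: [0.6344, 0.2327, 0.2869]
tool_rot: [0.075, 0.997, -0.0, -0.002]
force: [-0.8, 0.0, -2.9]
finger_gap: 0.388
gripper_force: 81.0
```

>>> drive_tool(plan=[[0,0,0,0,0,-7.4,-1],[0,0,0,0,0,-7.4,-1],[0,0,0,0,0,-7.3,-1],[0,0,0.02,0,0,0,-1],[0,0,0.02,0,0,0,-1],[0,0,0.02,0,0,0,-1],[0,0,0,0,0,0,-1],[0,0,0,0,0,0,-1],[0,0,0,0,0,0,-1]])

```text
t: 11.45
tcp_pos: [0.6323, 0.233, 0.2317]
tool_rot: [-0.118, 0.993, 0.0, 0.0]
force: [0.5, 0.1, -2.9]
finger_gap: 0.387
gripper_force: 80.8
```

```bash
cat > m.py <<'E'
from h import *
import sys
np.set_printoptions(precision=4,suppress=True)
to([.6305,.2335,.18],13.5); zn=manip.sense()['tcp_pos'][2]-.0998
w=[]
for n,f,(x0,y0,W,H) in(('scene','s'+sys.argv[1],(320,200,80,110)),('top','t'+sys.argv[1],(200,150,80,110))):
    s=snap(n,f); w.append(cv2.resize(s['image'][y0:y0+H,x0:x0+W,::-1],None,fx=5,fy=5,interpolation=3))
    c=cloud(s); m=(s['z_map']>0)&(abs(c[...,0]-.63)<.06)&(abs(c[...,1]-.234)<.06)
    for lo,hi in((.005,.045),(.028,.05),(.06,.09)):
        q=c[m&(c[...,2]>zn+lo)&(c[...,2]<zn+hi)]
        if len(q)>10: print(n,lo,len(q),cv2.minAreaRect((q[:,:2]*1000).astype(np.float32)),q.mean(0))
cv2.imwrite(f'pics/n{sys.argv[1]}.png',cv2.convertScaleAbs(np.hstack(w),alpha=2,beta=20))
E
python3 m.py 4
```

```text
t 11.45 tcp [0.6323 0.233  0.2317] shift mm [ 1.6  0.9 51.7] rot deg [0.   0.02 0.  ] F [ 0.5  0.1 -2.9] gap 0.387 q [ 0.19  0.61  1.31  0.    1.22 -1.62]
scene 0.005 624 ((633.0927734375, 233.7158966064453), (55.44330978393555, 52.719398498535156), 12.872825622558594) [0.6495 0.2399 0.1593]
scene 0.028 394 ((633.1343994140625, 233.96864318847656), (55.1469612121582, 51.87316131591797), 13.722475051879883) [0.6459 0.2393 0.1697]
scene 0.06 277 ((640.5439453125, 240.46994018554688), (31.276782989501953, 46.1656379699707), 43.766136169433594) [0.6505 0.2389 0.207 ]
```

View pics/n4.png

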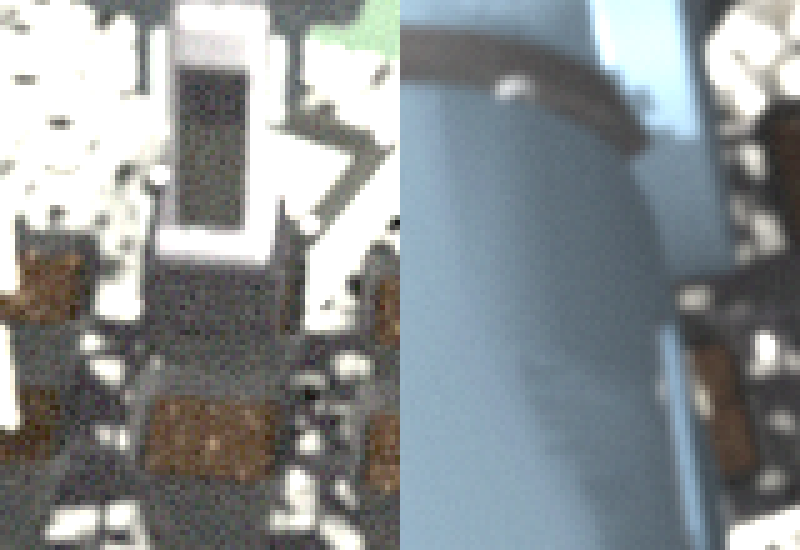

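The scene crop shows the nose at columns 145–300, directly over the bare pot, whose compost spans columns 147–278 and rows 400–475. The depth fit puts the nose at (0.633, 0.234). I refine the pot's rim centre from the saved depth before going down.

```bash
python3 - <<'E'
from h import *
np.set_printoptions(precision=4,suppress=True)
C=np.array([.631,.234])
for f in('top','scene'):
    s=dict(np.load(f'pics/{f}.npz')); c=cloud(s); ok=(s['z_map']>0)
    for a in(11,12.5,14,15.5):
        r=np.radians(a); M=np.array([[np.cos(r),np.sin(r)],[-np.sin(r),np.cos(r)]])
        d=(c[...,:2]-C)@M.T; m=ok&(abs(d)<.041).all(-1)&(c[...,2]>.063)&(c[...,2]<.076)
        d=d[m]; h=[np.histogram(d[:,i],np.arange(-.042,.0421,.004))[0] for i in(0,1)]
        lo,hi=np.percentile(d,[2,98],0); print(f,a,m.sum(),'centre off',(lo+hi)/2,'size',hi-lo)
    print(h[0],h[1])
E
```

```text
top 11 237 centre off [ 0.0015 -0.0005] size [0.0655 0.0644]
top 12.5 237 centre off [ 0.0015 -0.0006] size [0.0651 0.0641]
top 14 237 centre off [ 0.0014 -0.0006] size [0.0651 0.0642]
top 15.5 237 centre off [ 0.0014 -0.0006] size [0.0651 0.0643]
[ 0  0 24 19  7 12 11  6 10 10  8 12  6 14  7 12  5  7 62  5  0] [ 0  0 33 12  9 10 11  7 11 11 13  8 12 12 13 13  9 30 23  0  0]
scene 11 276 centre off [ 0.0013 -0.0004] size [0.0684 0.0642]
scene 12.5 276 centre off [ 0.0012 -0.0003] size [0.0681 0.0638]
scene 14 276 centre off [ 0.0013 -0.0004] size [0.0683 0.0638]
scene 15.5 276 centre off [ 0.0015 -0.0006] size [0.0687 0.064 ]
[ 0  1 37 51 14 12  7  5  7  5  4  9 11  7  5  4  2 19 57 19  0] [ 0  0 33 13 17 11 15 16 16 14 16 16 14 14 15 11 11 22 22  0  0]
```

Pot rim centre is (0.6325, 0.2338), and the nose is within 1 mm of it. I lower 53 mm so the nose is 10 mm above the rim.

>>> drive_tool(plan=[[0,0,0.015,0,0,-0.5,-1],[0,0,0.015,0,0,0,-1],[0,0,0.01,0,0,0,-1],[0,0,0.008,0,0,0,-1],[0,0,0.003,0,0,0,-1],[0,0,0,0,0,0,-1],[0,0,0,0,0,0,-1],[0,0,0,0,0,0,-1],[0,0,0,0,0,0,-1]])

```text
t: 12.45
tcp_pos: [0.6325, 0.233, 0.181]
tool_rot: [-0.122, 0.993, 0.0, 0.001]
force: [-0.4, 0.2, -2.2]
finger_gap: 0.387
gripper_force: 80.8
```

```bash
python3 m.py 5; python3 - <<'E'
from h import *
s=dict(np.load('pics/s5.npz'));c=cloud(s)
m=(s['z_map']>0)&(abs(c[...,0]-.6325)<.045)&(abs(c[...,1]-.234)<.045)
print(np.histogram(c[m][:,2],np.arange(.05,.13,.004)))
E
```

```text
t 12.45 tcp [0.6325 0.233  0.181 ] shift mm [1.8 1.  0.9] rot deg [-0.01  0.07  0.5 ] F [-0.4  0.2 -2.2] gap 0.387 q [ 0.19  0.66  1.36 -0.    1.12 -1.63]
scene 0.005 584 ((633.7725219726562, 233.64710998535156), (56.51222610473633, 52.94902420043945), 14.091062545776367) [0.65   0.2393 0.1087]
scene 0.028 375 ((633.7452392578125, 233.75579833984375), (56.51222610473633, 51.914039611816406), 14.091062545776367) [0.6462 0.2389 0.1194]
scene 0.06 250 ((639.831787109375, 241.24752807617188), (32.18386459350586, 46.655364990234375), 46.446800231933594) [0.6512 0.2389 0.1565]
(array([ 51,  56, 196,  97,  81,  18,   0,   3,  29,  42,  47,  49,  46,
        47,  44,  70, 112,  37,  86]), array([0.05 , 0.054, 0.058, 0.062, 0.066, 0.07 , 0.074, 0.078, 0.082,
       0.086, 0.09 , 0.094, 0.098, 0.102, 0.106, 0.11 , 0.114, 0.118,
       0.122, 0.126]))
```

View pics/n5.png

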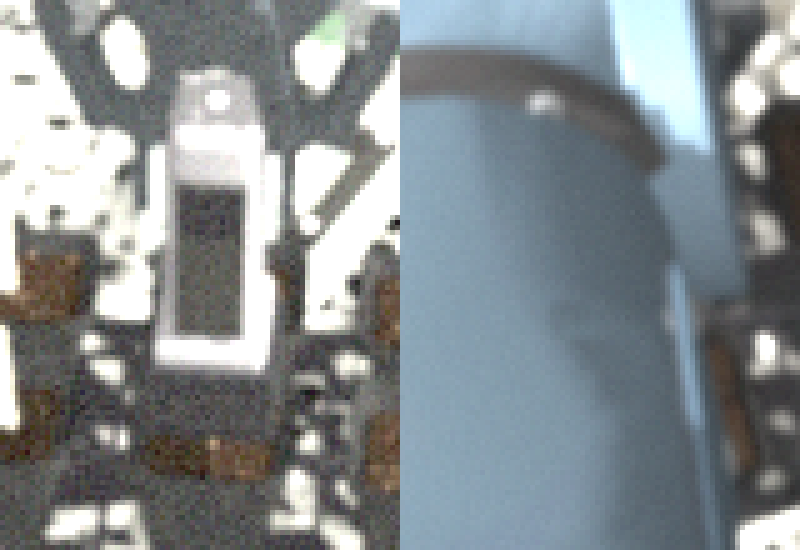

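The nose is over the bare pot, with compost still visible below it at rows 440–475 and a gap of about 12 mm. One small trim, then I let it settle and hand in.

>>> drive_tool(plan=[[0.001,0,0.0015,0,0,0,-1],[0,0,0,0,0,0,-1],[0,0,0,0,0,0,-1],[0,0,0,0,0,0,-1],[0,0,0,0,0,0,-1],[0,0,0,0,0,0,-1]])

```text
t: 13.15
tcp_pos: [0.6313, 0.2326, 0.1788]
tool_rot: [-0.122, 0.993, -0.0, 0.0]
force: [1.3, 0.6, -3.4]
finger_gap: 0.383
gripper_force: 80.8
```

```bash
python3 -c "
from h import *
to([.6315,.233,.179],14); print(manip.sign_off())"
```

```text
t 13.15 tcp [0.6313 0.2326 0.1788] shift mm [-0.3  0.3 -0.2] rot deg [-0.  0.  0.] F [ 1.3  0.6 -3.4] gap 0.383 q [ 0.19  0.66  1.36 -0.    1.11 -1.63]
the job is handed in; nothing more can be done
None
```

Job handed in at about 13 s: I pressed the tile to its stop for a little over 1 s, carried the meter over the labelled pots, and left it held level and square about 1 cm above the unlabelled pot's rim, centred to about 1 mm by my measurements.

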